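# Clear the curing box's lid and hold it open at 60 degrees for its stay screw

### The job

Resin chips have been left on the closed lid of the curing box: with the scraper block, not the fingers, sweep all five off the lid into the slotted tray beside it, then stand the block upright on the worktop. After that take the lid by its bar handle and raise it to 60 degrees open, where the hole in its stay meets the box's, and finish while still holding it there by the bar so that the stay's screw can be put in: with the screw out the lid falls if let go. Set the block down rather than dropping it, never let the lid drop, and leave the other things on the bench where they are.

Things in the scene. Friction and masses are not known exactly. Their poses are not given: they have to be found in the camera images.
- curing_box: specimen curing box, fixed: white sheet-metal case 160 deep (x) x 176 wide (y) mm on feet, with a flat steel lid. Origin on the worktop under the middle of the case; x points from its front (dial and bar handle) to its back (hinge), y to its left side, z up
- lid_top (a point): middle of the box, on the lid's flat top while it is shut: 110 mm above the worktop, in the box's own axes (does not move with the lid). The flat top spans x = -90 to +82 mm and y = -100 to +100 mm from here; the lid's skirt hangs 18 mm lower and overhangs the case by 10 mm in front and 12 mm at the sides
- lid_hinge (a point): middle of the lid's hinge line, at (85, 0, 104) mm in the box's frame; the hinge runs along the box's y
- lid (a joint): opening angle of the lid in rad: 0 shut (level), growing as its front edge rises, up to 1.75; 60 degrees is 1.047. Lid and bar weigh about 0.7 kg; nothing holds the lid up: it falls shut when let go below about 90 degrees
- lid_bar (a point): the lid's bar handle: round steel bar 10 mm thick, 110 mm long, parallel to the hinge, 45 mm in front of the lid's edge on two arms 48 mm either side of its middle. Origin at the bar's middle, 220 mm in front of the hinge line and 4 mm below it when shut (z = 100 mm); y along the bar. It turns with the lid, so it rolls between fingers that keep pointing down
- scraper: scraper block, 0.18 to 0.35 kg: rubber foot 130x22x12 mm under a grey plastic body 130x32 mm that reaches up to 34 mm, on it a wooden grip 84 long (x) x 22 wide (y) mm from 34 to 70 mm height. Origin under the middle of its foot, x along its length, z up. Stands on its foot on the worktop at the robot's right
- chip_tray: slotted plastic tray for the chips, open on top, 93 (x) x 172 (y) x 46 (z) mm, walls 2 mm, floor 3 mm, loose, 0.4 kg. Stands on the worktop against the box's right side (box's -y), its long side along the box, its near wall tucked under the lid's overhang and its rim 64 mm below the lid's top. Origin under the middle of its floor
- chip_1: a chip of hard resin, about 18x16x10 mm, 10 g, lying loose on the lid's flat top; origin at its underside
- chip_2: a chip of hard resin, about 24x18x7 mm, 10 g, lying loose on the lid's flat top; origin at its underside
- chip_3: a chip of hard resin, about 19x18x10 mm, 10 g, lying loose on the lid's flat top; origin at its underside
- chip_4: a chip of hard resin, about 20x18x9 mm, 10 g, lying loose on the lid's flat top; origin at its underside
- chip_5: a chip of hard resin, about 17x16x9 mm, 10 g, lying loose on the lid's flat top; origin at its underside
- dropper_bottle_2: bystander, leave alone: amber bottle with black cap, 42 dia x 78 mm
- brass_weight: bystander, leave alone: brass check weight, 27 dia x 39 mm
- white_jar_1: bystander, leave alone: white screw-top jar, 63 dia x 91 mm
- screwdriver: bystander, leave alone: slotted screwdriver, 175 mm long
- petri_dish_3: bystander, leave alone: petri dish, 91 dia x 13 mm
- lab_timer: bystander, leave alone: bench timer, 64x68x23 mm
- marker_1: bystander, leave alone: felt marker, 132 mm long

How it is judged (in metres and radians):
On the way, in this order (a step that is already met when the one before it is completed fails the run):
1. all five chips lie in the slotted tray while the lid is still shut (x of chip_1 in the frame of chip_tray between -0.044 and 0.044 m and y of chip_1 in the frame of chip_tray between -0.084 and 0.084 m and z of chip_1 in the frame of chip_tray between -0.004 and 0.043 m and x of chip_2 in the frame of chip_tray between -0.044 and 0.044 m and y of chip_2 in the frame of chip_tray between -0.084 and 0.084 m and z of chip_2 in the frame of chip_tray between -0.004 and 0.043 m and x of chip_3 in the frame of chip_tray between -0.044 and 0.044 m and y of chip_3 in the frame of chip_tray between -0.084 and 0.084 m and z of chip_3 in the frame of chip_tray between -0.004 and 0.043 m and x of chip_4 in the frame of chip_tray between -0.044 and 0.044 m and y of chip_4 in the frame of chip_tray between -0.084 and 0.084 m and z of chip_4 in the frame of chip_tray between -0.004 and 0.043 m and x of chip_5 in the frame of chip_tray between -0.044 and 0.044 m and y of chip_5 in the frame of chip_tray between -0.084 and 0.084 m and z of chip_5 in the frame of chip_tray between -0.004 and 0.043 m and value of joint lid below 0.05 rad), for 0.2 s.
2. the scraper block stands upright on the worktop, let go, with the lid still shut (height (world z) of scraper below 0.006 m and angle between scraper's own z axis and vertical below 0.15 rad and contact force between the fingers and scraper below 0.1 N and linear speed of scraper below 0.05 m/s and value of joint lid below 0.05 rad), for 0.2 s.
At the end, for the whole second after the job is handed in: lid still (0.1 rad/s) at 60 degrees open, give or take 5, carried by the fingers (over 0.5 N) with the tool point within 70 mm of the bar's middle, the block not touching the box; all chips inside the slotted tray; the block upright (0.15 rad) on the worktop, at rest and let go (x of chip_1 in the frame of chip_tray between -0.044 and 0.044 m and y of chip_1 in the frame of chip_tray between -0.084 and 0.084 m and z of chip_1 in the frame of chip_tray between -0.004 and 0.043 m and x of chip_2 in the frame of chip_tray between -0.044 and 0.044 m and y of chip_2 in the frame of chip_tray between -0.084 and 0.084 m and z of chip_2 in the frame of chip_tray between -0.004 and 0.043 m and x of chip_3 in the frame of chip_tray between -0.044 and 0.044 m and y of chip_3 in the frame of chip_tray between -0.084 and 0.084 m and z of chip_3 in the frame of chip_tray between -0.004 and 0.043 m and x of chip_4 in the frame of chip_tray between -0.044 and 0.044 m and y of chip_4 in the frame of chip_tray between -0.084 and 0.084 m and z of chip_4 in the frame of chip_tray between -0.004 and 0.043 m and x of chip_5 in the frame of chip_tray between -0.044 and 0.044 m and y of chip_5 in the frame of chip_tray between -0.084 and 0.084 m and z of chip_5 in the frame of chip_tray between -0.004 and 0.043 m and height (world z) of scraper below 0.006 m and angle between scraper's own z axis and vertical below 0.15 rad and contact force between the fingers and scraper below 0.1 N and linear speed of scraper below 0.05 m/s and value of joint lid between 0.959931 and 1.13446 rad and velocity of joint lid between -0.1 and 0.1 rad/s and contact force between the fingers and curing_box above 0.5 N and distance between the grasp point and lid_bar below 0.07 m and contact force between scraper and curing_box below 0.05 N); the arm keeps its last pose, push and grip.
It fails at once if the fingers push a chip (contact force between the fingers and chip_1 above 0.3 N or contact force between the fingers and chip_2 above 0.3 N or contact force between the fingers and chip_3 above 0.3 N or contact force between the fingers and chip_4 above 0.3 N or contact force between the fingers and chip_5 above 0.3 N).
It fails at once if the lid is raised (past 0.1 rad) before all chips are in the tray (value of joint lid above 0.1 rad and not ((x of chip_1 in the frame of chip_tray between -0.044 and 0.044 m and y of chip_1 in the frame of chip_tray between -0.084 and 0.084 m and z of chip_1 in the frame of chip_tray between -0.004 and 0.043 m) and (x of chip_2 in the frame of chip_tray between -0.044 and 0.044 m and y of chip_2 in the frame of chip_tray between -0.084 and 0.084 m and z of chip_2 in the frame of chip_tray between -0.004 and 0.043 m) and (x of chip_3 in the frame of chip_tray between -0.044 and 0.044 m and y of chip_3 in the frame of chip_tray between -0.084 and 0.084 m and z of chip_3 in the frame of chip_tray between -0.004 and 0.043 m) and (x of chip_4 in the frame of chip_tray between -0.044 and 0.044 m and y of chip_4 in the frame of chip_tray between -0.084 and 0.084 m and z of chip_4 in the frame of chip_tray between -0.004 and 0.043 m) and (x of chip_5 in the frame of chip_tray between -0.044 and 0.044 m and y of chip_5 in the frame of chip_tray between -0.084 and 0.084 m and z of chip_5 in the frame of chip_tray between -0.004 and 0.043 m))).
It fails at once if the lid drops (closes faster than 1.5 rad/s) (velocity of joint lid below -1.5 rad/s).
It fails at once if the scraper block is dropped (falls freely faster than 0.8 m/s) (linear speed of scraper above 0.8 m/s and contact force between the fingers and scraper below 0.1 N).
It fails at once if a bystander is moved by more than 30 mm (distance of any of dropper_bottle_2, brass_weight, white_jar_1, screwdriver, petri_dish_3, lab_timer, marker_1 from where it was at the start of the episode above 0.03 m).
It also fails if it takes over 72 s, if anything falls off the work surface, if the arm or the gripper's body presses on something with over 40 N, if the wrist force passes 120 N, or if a joint passes its speed limit or range.

### The arm

A 6-joint arm with a two-finger parallel gripper is mounted at the origin on a cart in front of the work surface, level with it; the furniture and walls round the work are solid. World frame = base frame: x ahead of the robot, y to its left, z up, the work surface at z = 0. Lengths are in mm, angles in rad, forces in N, time in s.
With the tool pointing down it reaches from about 350 to 975 mm from the base axis. Payload 7.1 kg.
Tool frame: the origin (TCP) lies between the finger pads, 19 mm behind the fingertips; this is the grasp point; z points along the fingers, y is the line along which they close (so a half turn about z gives the same grasp; the last joint's range is limited). The gripper opens to 88 mm and grips with 3 to 60 N. Pads are 20 mm wide; open, the fingers measure 115 mm over their backs; the gripper's body (75 mm by 178 mm) begins 61 mm behind the grasp point.
Start: joints at [-1.242, 0.423, 1.63, -0, 1.089, -0.019], TCP at [213.036, -587.555, 241.375] pointing down, gripper open.
Joint ranges: [-3, 3], [-0.9, 2.11], [0.09, 2.58], [-1.31, 4.45], [0.11, 2.69], [-2.54, 2.54]. Speed limits (rad/s): [2.39, 2.39, 3.01, 3.14, 3.14, 3.14].

### API

Orientations are given as a rotation vector (axis times angle).
In Python, from workcell import ctrl gives the robot as it stands.
- The arm moves only by the shell command python3 jog.py 'ROWS' [OPENING]. ROWS is a JSON list of rows, 1 to 5 of them, each an object with the fields d (a list: dx, dy, dz in parts of the range, where 1.0 means 20 cm), r (a list: a rotation vector rx, ry, rz in a scale on which 1.0 is 2 pi rad); a field left out counts as zero; each row shifts and turns the commanded pose from where the row before left it, along the tool's axes as they then stand; what a row does not reach is not made up. A row lasts 1/12 s, in which the tool goes at most 41.7 mm and 0.125 rad, less where a joint would pass 70% of its speed; a pose out of reach is approached as far as the arm can. OPENING is the finger opening in mm, set as the command begins (- or left out keeps the last). The fingers move at their own pace and stop on an object; the grip force is fixed at half the most. Time passes only in rows, so rows that do not move let the fingers close. It prints the time, the measured TCP pose, the force, the opening and the grip force at its end. No shift or turn number may pass 1 either way. Input that does not fit is refused with a message, and nothing moves.
- ctrl.get_obs(): the state, without advancing time (a new reading comes with each control period).
- ctrl.get_image(name): name is "side" or "top" or "wrist"; returns a dict with "img" (480x640x3 uint8, red, green, blue), "fx", "fy", "cx", "cy" (pixels), "R" (3x3) and "t" (3): a world point X has camera coordinates R X + t. Camera axes: x right, y down, z forward; pixel columns grow to the right and rows downward; lengths in mm; the calibration is good to about 2 mm. A picture is of the moment at which its call begins. There is no depth.
- ctrl.close_job(): hands the job in; it is judged then, once.
The state is a dict: "t": time; "qpos": joint angles; "qvel": joint speeds; "joint_torque": joint torques, N m; "ee_pos": TCP position; "orientation": TCP orientation; "ft_force": force on the tool from outside, world axes, zero at the start; "moment": the same for the moment, N m; "width": finger opening in mm; "grasp_force": force on a finger pad.
Only numpy, scipy, OpenCV 4.12 (cv2) and the standard library are available. Lean on these libraries where they do the work, as an engineer would, in place of code of your own. Each camera call takes 0.05 s, during which the arm holds its last target. There are 200 camera calls.

## Working session

There is one attempt and no reset: what is moved stays moved. The work goes in short steps, Python scripts to look and compute and a shell command to move; the robot and the scene stay as the last step left them, time stands still between calls to the robot, and variables do not carry over. Pictures are saved under pics/ and viewed, at most 12 in all, crops included, and the job is handed in when it is done.

```bash
ls; mkdir -p pics; cat > h.py <<'E'
import numpy as np,cv2
from workcell import ctrl
def cam(n):
    d=ctrl.get_image(n); return d
def save(d,f): cv2.imwrite('pics/'+f,cv2.cvtColor(d['img'],cv2.COLOR_RGB2BGR))
def ray(d,u,v,z):
    R=np.array(d['R']);t=np.array(d['t'])
    c=-R.T@t; r=R.T@np.array([(u-d['cx'])/d['fx'],(v-d['cy'])/d['fy'],1])
    return c+r*(z-c[2])/r[2]
def proj(d,X):
    p=np.array(d['R'])@np.array(X,float)+np.array(d['t'])
    return d['fx']*p[0]/p[2]+d['cx'],d['fy']*p[1]/p[2]+d['cy']
E
python3 - <<'E'
from h import *
import pickle
for n in ['top','side']:
    d=cam(n); save(d,n+'0.png'); pickle.dump(d,open(n+'0.pkl','wb')); print(n,-np.array(d['R']).T@np.array(d['t']))
print(ctrl.get_obs())
E
```

```text
jog.py
pics
workcell.py
top [ 359.05187093  -36.35931859 1056.53665765]
side [-13.35971956 872.68848075 747.87267067]
{'t': 0.1, 'qpos': array([-1.24201396e+00,  4.23773167e-01,  1.63059818e+00,  1.63047777e-05,
        1.08862986e+00, -1.90185014e-02]), 'qvel': array([-0.00146897, -0.00146   , -0.00173508, -0.00179448,  0.00094088,
       -0.00068237]), 'joint_torque': array([ 5.71170604e-04, -5.45613670e+01, -2.74322838e+01,  6.45296322e-02,
        1.87847199e-02, -4.75936235e-05]), 'ee_pos': array([ 212.88144077, -587.1163589 ,  240.68001491]), 'orientation': array([-3.09283838e+00, -5.43321988e-01,  3.18761099e-04]), 'ft_force': array([-0.44201139, -0.50711416, -0.23267259]), 'moment': array([ 0.03147075, -0.08728361,  0.00779938]), 'grasp_force': 0.0, 'width': 87.80561847351888}
```

View pics/top0.png

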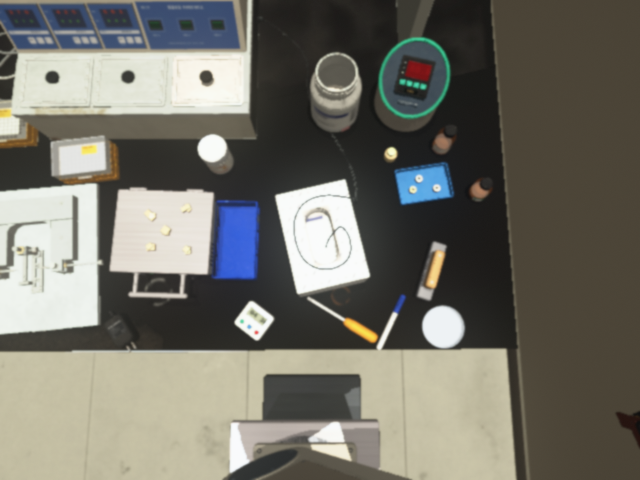

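View pics/side0.png

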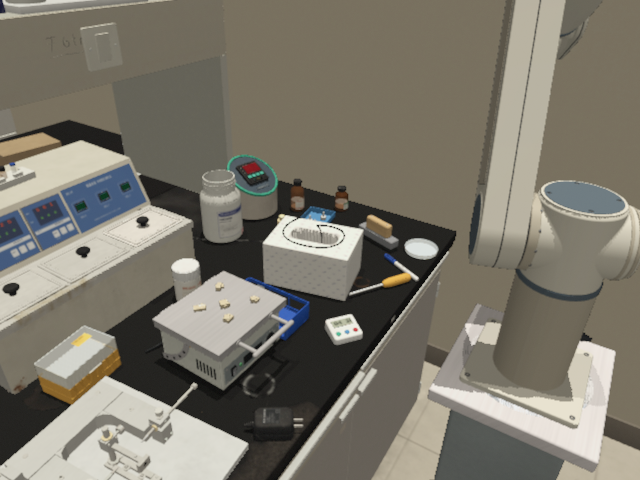

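The top view shows the lid at px (113-215, 190-275), with its bar at (158,295) and five pale chips. The blue tray is at (237,240), the scraper at (432,271) and a tall white box at (322,237). Next I'll measure them.

```bash
python3 - <<'E'
from h import *
import pickle
d=pickle.load(open('top0.pkl','rb'))
im=d['img'];hsv=cv2.cvtColor(im,cv2.COLOR_RGB2HSV)
for n,X in [('px/z0',(360,-36,0))]: print(proj(d,X),d['fx'])
def cs(m,roi,amin,amax=1e9):
    x0,y0,x1,y1=roi; mm=np.zeros_like(m); mm[y0:y1,x0:x1]=m[y0:y1,x0:x1]
    return [c for c in cv2.findContours(mm,cv2.RETR_EXTERNAL,cv2.CHAIN_APPROX_NONE)[0] if amin<cv2.contourArea(c)<amax]
def rect(c,z):
    P=np.array([ray(d,u,v,z)[:2] for u,v in c[:,0].astype(float)],np.float32)
    (cx,cy),(w,h),a=cv2.minAreaRect(P); return np.round([cx,cy,w,h,a],1)
print('lid px',im[205,180],'chip',im[230,166],'grip',im[265,436],'body',im[285,428],'tray',im[265,235],'bar',im[295,160])
chip=cv2.inRange(hsv,(12,50,150),(35,255,255))
for c in cs(chip,(115,195,212,270),8): print('chip',c[:,0].mean(0),rect(c,118))
for c in cs(cv2.inRange(hsv,(8,110,120),(28,255,255)),(410,235,455,305),30): print('grip',c[:,0].mean(0),rect(c,70))
for c in cs(cv2.inRange(hsv,(0,0,60),(180,255,255)),(410,235,455,305),30): print('scr',rect(c,34))
for c in cs(cv2.inRange(hsv,(100,150,60),(130,255,255)),(200,190,270,290),300): print('tray',rect(c,46))
# lid: bright low-sat
g=cv2.inRange(hsv,(0,0,130),(180,60,255))
for c in cs(g,(104,180,214,276),1000): 
    print('lid',rect(c,110)); print([np.round(ray(d,*p[0].astype(float),110)[:2]) for p in cv2.approxPolyDP(c,6,True)],cv2.approxPolyDP(c,6,True)[:,0].tolist())
for c in cs(g,(120,284,200,305),20): print('bar',rect(c,104))
for c in cs(g,(270,175,375,300),1000): print('whitebox',rect(c,110))
big=cv2.resize(im[180:310,100:265],None,fx=4.8,fy=4.5,interpolation=cv2.INTER_CUBIC); cv2.imwrite('pics/lid.png',big[:,:,::-1])
E
```

```text
(np.float64(321.20250347640723), np.float64(321.89759710194835)) 467.4093509267418
lid px [232 227 216] chip [249 244 209] grip [245 213 137] body [211 168 105] tray [ 55  97 217] bar [218 211 200]
chip [151.63636364 247.18181818] [510.5 307.7  11.9  16.7  53.8]
chip [166.82352941 232.41176471] [541.6 278.4   7.7  14.4  35. ]
chip [186.9375 209.5   ] [589.7 240.6  14.3   6.4  89.7]
grip [434.96470588 269.25882353] [ 468.2 -277.5   23.2   81.1   71.2]
scr [ 469.6 -279.8   38.8  133.3   71.1]
tray [540.  149.2  96.5 175.4  88.3]
lid [546.5 291.6 202.1 185.2  88.1]
[array([635., 389.]), array([464., 391.]), array([459., 195.]), array([629., 191.])] [[118, 190], [111, 271], [207, 273], [212, 192]]
bar [424.5 295.5 116.   26.3  89.7]
whitebox [535.2 -37.4 215.6 154.   13. ]
```

View pics/lid.png

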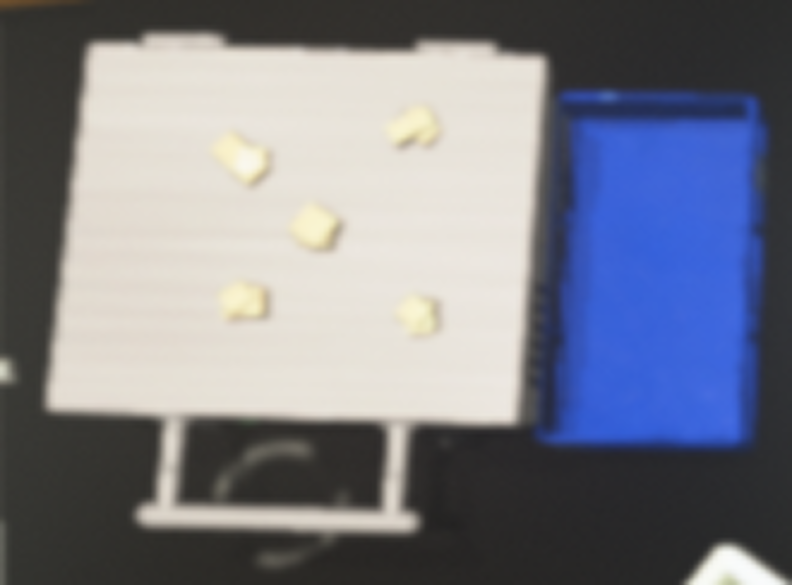

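The crop shows the lid corners at crop px (90,45), (547,57), (522,425) and (47,409). The chips are at (243,160), (414,126), (317,227), (244,300) and (419,315), the bar ends at (137,515) and (418,522), and the tray is on the right.

```bash
python3 - <<'E'
from h import *
import pickle
d=pickle.load(open('top0.pkl','rb'))
def W(u,v,z): return ray(d,100+(u-2)/4.8,180+(v-2)/4.5,z)[:2]
C=[W(*p,110) for p in [(90,45),(547,57),(522,425),(47,409)]]
print(np.round(C,1))
xb=(C[0]+C[1]-C[2]-C[3]); yb=(C[0]+C[3]-C[1]-C[2])
a1=np.arctan2(xb[1],xb[0]);a2=np.arctan2(-yb[0],yb[1]);print('yaw',a1,a2)
m=np.mean(C,0); th=(a1+a2)/2
R=np.array([[np.cos(th),-np.sin(th)],[np.sin(th),np.cos(th)]])
o=m-R@[-4,0]; print('box o',o)
for p in [(243,160),(414,126),(317,227),(244,300),(419,315)]: w=W(*p,119); print('chip',np.round(w),np.round(R.T@(w-o)))
B=[W(*p,105) for p in [(137,515),(418,522)]]; print('bar',np.round(B),np.round(np.mean(B,0)),'exp',o+R@[-135,0])
T=[W(*p,46) for p in [(560,95),(760,97),(750,443),(538,440)]];print('tray',np.round(T),np.mean(T,0),R.T@(np.mean(T,0)-o))
im=d['img']; s=pickle.load(open('side0.pkl','rb'))
big=cv2.resize(im[225:345,290:470],None,fx=4,fy=4,interpolation=cv2.INTER_CUBIC)
b2=cv2.resize(s['img'][200:320,260:440],None,fx=4,fy=4,interpolation=cv2.INTER_CUBIC)
cv2.imwrite('pics/scr.png',cv2.resize(np.hstack([big])[:,:,::-1],None,fx=1,fy=1))
cv2.imwrite('pics/scr2.png',np.vstack([big[:290,200:],b2[:300,:520]])[:,:,::-1])
# white box height: top corners from side view px -> intersect w/ top
E
```

```text
[[635.5 388.1]
 [628.6 188.1]
 [456.8 192.5]
 [465.2 394.1]]
yaw -0.030490152937659307 -0.038141805895019615
box o [550.52041684 290.5802055 ]
chip [578. 315.] [27. 25.]
chip [594. 242.] [ 45. -47.]
chip [547. 281.] [ -4. -10.]
chip [513. 310.] [-38.  18.]
chip [506. 236.] [-43. -56.]
bar [[418. 355.]
 [414. 236.]] [416. 295.] exp [415.59989613 295.21195355]
tray [[627. 197.]
 [626. 104.]
 [454. 105.]
 [456. 201.]] [540.82735256 151.38025172] [  -4.91151234 -139.45056355]
```

View pics/scr2.png

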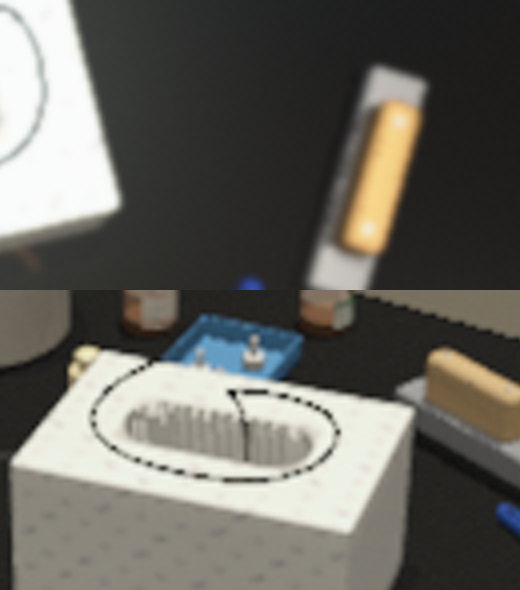

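```bash
cat > to.py <<'E'
import sys
from h import *
from scipy.spatial.transform import Rotation as Rn
def to(x,y,z,deg=None):
    o=ctrl.get_obs();R=Rn.from_rotvec(o['orientation'])
    ya=np.degrees(np.arctan2(*R.as_matrix()[1::-1,1]))
    if deg is not None:
        rz=-(((deg-ya)+180)%360-180)*np.pi/180
        R2=R*Rn.from_rotvec([0,0,rz])
    else: rz=0;R2=R
    print('now',np.round(o['ee_pos'],1),'yaw_y',round(ya,1),'tilt',np.round(R.as_matrix()[:,2],3),'q',np.round(o['qpos'],2),'w',round(o['width'],1),'rz',round(rz,3))
    D=np.array([x,y,z])-o['ee_pos']
    print('before rot',np.round(R.inv().apply(D),1),'after rot',np.round(R2.inv().apply(D),1))
if __name__=='__main__': to(*map(float,sys.argv[1:]))
E
python3 - <<'E'
from h import *
import pickle
d=pickle.load(open('top0.pkl','rb'));s=pickle.load(open('side0.pkl','rb'))
P=[np.array(e['R'])for e in(d,s)]
M=[np.array([[e['fx'],0,e['cx']],[0,e['fy'],e['cy']],[0,0,1]])@np.c_[e['R'],e['t']] for e in(d,s)]
def tri(a,b):
    X=cv2.triangulatePoints(M[0],M[1],np.array(a,float).reshape(2,1),np.array(b,float).reshape(2,1))[:,0];return np.round(X[:3]/X[3],1)
print(tri((370,276),(363,229)), proj(s,(415.6,295.2,105)), proj(s,(468,-278,70)))
E
python3 to.py 468.5 -278.5 130 -108.5
```

```text
[ 450.3 -134.7  117.3] (np.float64(274.0981212421135), np.float64(335.58515980886875)) (np.float64(379.69625504987613), np.float64(220.57624333790696))
now [ 212.9 -587.1  240.7] yaw_y -70.1 tilt [-0.     0.001 -1.   ] q [-1.24  0.42  1.63  0.    1.09 -0.02] w 87.8 rz 0.671
before rot [ 345.5 -202.9  111. ] after rot [ 144.6 -373.7  111. ]
```

Units first: shifts go in shares of 20 cm and turns go in shares of 2 pi rad. So 0.112 rad is 0.0178.

```bash
python3 jog.py '[{"r": [0, 0, 0.0178]}, {"r": [0, 0, 0.0178]}, {"r": [0, 0, 0.0178]}, {"r": [0, 0, 0.0178]}, {"r": [0, 0, 0.0178]}]' 88
python3 jog.py '[{"r": [0, 0, 0.0178]}, {"d": [0.05, -0.13, 0.025]}, {"d": [0.05, -0.13, 0.025]}, {"d": [0.05, -0.13, 0.025]}, {"d": [0.05, -0.13, 0.025]}]'
python3 jog.py '[{"d": [0.05, -0.13, 0.025]}, {"d": [0.05, -0.13, 0.025]}, {"d": [0.05, -0.13, 0.025]}, {"d": [0.05, -0.13, 0.025]}, {"d": [0.05, -0.13, 0.025]}]'
python3 jog.py '[{"d": [0.05, -0.13, 0.025]}, {"d": [0.05, -0.13, 0.025]}, {"d": [0.05, -0.13, 0.025]}, {"d": [0.05, -0.13, 0.025]}, {}]'
python3 to.py 468.5 -278.5 57.5 -108.5
python3 - <<'E'
from h import *
save(cam('wrist'),'w1.png')
E
```

```text
t: 0.52
ee_pos: [212.9, -587.3, 240.9]
orientation: [-3.122, 0.341, 0.001]
ft_force: [0.1, 0.6, -0.2]
width: 87.9
grasp_force: 0.0
t: 0.93
ee_pos: [284.4, -500.6, 220.8]
orientation: [-3.1, 0.508, 0.001]
ft_force: [0.0, -0.1, 0.1]
width: 87.6
grasp_force: 0.0
t: 1.35
ee_pos: [373.4, -393.1, 195.9]
orientation: [-3.1, 0.507, 0.001]
ft_force: [-0.7, -0.3, 0.8]
width: 87.9
grasp_force: 0.0
t: 1.77
ee_pos: [445.5, -305.2, 175.3]
orientation: [-3.1, 0.502, 0.002]
ft_force: [-1.2, 0.7, -0.7]
width: 87.6
grasp_force: 0.0
now [ 445.5 -305.2  175.3] yaw_y -108.4 tilt [-0.001  0.002 -1.   ] q [-0.62  0.39  1.87  0.    0.89  1.27] w 87.6 rz 0.002
before rot [ 13.5 -32.5 117.8] after rot [ 13.5 -32.5 117.8]
```

View pics/w1.png

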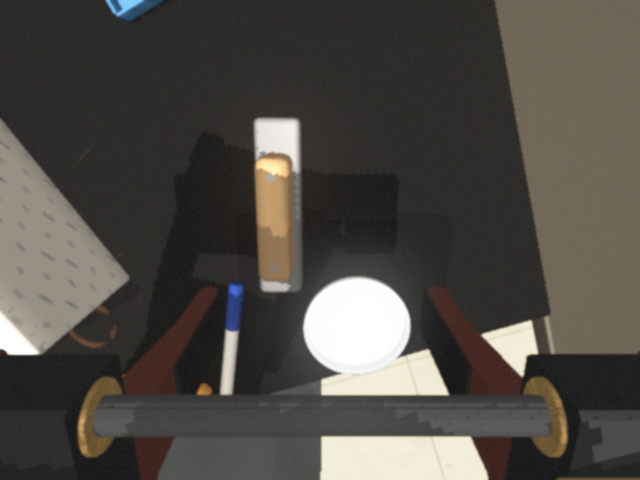

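The wrist view shows the block standing straight along the image vertical, so the yaw is right. The grip is at u 256-293, v 153-282 and the body at u 254-301, v 118-291.

Scaled: 15 mm is 0.075, -12 mm is -0.06.

```bash
python3 - <<'E'
from h import *
d=cam('wrist')
print(ray(d,277,118,34),ray(d,280,291,34),(ray(d,277,118,34)+ray(d,280,291,34))/2, ray(d,272,218,70), proj(d,ctrl.get_obs()['ee_pos']))
E
python3 jog.py '[{"d": [0.025, -0.06, 0.075]}, {"d": [0.025, -0.06, 0.075]}, {"d": [0.02, -0.045, 0.075]}, {"d": [0, 0, 0.075]}, {}]'; python3 to.py 468.5 -278.5 57.5 -108.5
```

```text
[ 531.18732522 -303.99459477   34.        ] [ 410.78797211 -261.82279036   34.        ] [ 470.98764867 -282.90869256   34.        ] [ 474.37171628 -283.66443205   70.        ] (np.float64(323.41059099374576), np.float64(334.8738718706038))
t: 2.28
ee_pos: [465.9, -281.6, 114.1]
orientation: [-3.099, 0.507, 0.006]
ft_force: [-1.1, -0.1, -0.1]
width: 88.2
grasp_force: 0.0
now [ 465.9 -281.6  114.1] yaw_y -108.6 tilt [-0.004  0.002 -1.   ] q [-0.57  0.49  1.89 -0.    0.77  1.33] w 88.2 rz -0.002
before rot [ 1.7 -3.7 56.6] after rot [ 1.7 -3.7 56.6]
```

Scaled: 14 mm is 0.07, 12 mm is 0.06.

```bash
python3 jog.py '[{"d": [0.02, -0.01, 0.06]}, {"d": [0, 0, 0.07]}, {"d": [0, 0, 0.07]}, {"d": [0, 0, 0.05]}, {"d": [0, 0, 0.02]}]'; python3 jog.py '[{"d": [0, 0, 0.01]}, {}, {}]'; python3 to.py 471 -281 57.5
```

```text
t: 2.7
ee_pos: [471.6, -281.5, 61.3]
orientation: [-3.1, 0.508, 0.002]
ft_force: [-0.2, -0.2, 0.0]
width: 87.6
grasp_force: 0.0
t: 2.95
ee_pos: [472.5, -281.5, 60.9]
orientation: [3.1, -0.507, 0.001]
ft_force: [1.0, -0.3, -0.1]
width: 87.8
grasp_force: 0.0
now [ 472.5 -281.5   60.9] yaw_y -108.6 tilt [ 0.001 -0.    -1.   ] q [-0.56  0.59  1.89  0.    0.66  1.34] w 87.8 rz 0
before rot [-1.6  0.   3.4] after rot [-1.6  0.   3.4]
```

Scaled: 2 mm is 0.01.

```bash
python3 jog.py '[{"d": [0, 0, 0.01]}, {}]'; python3 jog.py '[{}, {}, {}, {}, {}]' 5;python3 jog.py '[{}, {}, {}, {}, {}]';
```

```text
t: 3.12
ee_pos: [472.4, -281.3, 58.7]
orientation: [3.1, -0.507, 0.001]
ft_force: [-0.4, 0.1, 0.0]
width: 87.7
grasp_force: 0.0
t: 3.53
ee_pos: [472.2, -281.1, 58.4]
orientation: [3.1, -0.507, 0.0]
ft_force: [0.7, -0.5, 0.3]
width: 57.6
grasp_force: 0.0
t: 3.95
ee_pos: [472.2, -281.1, 58.4]
orientation: [-3.1, 0.507, -0.0]
ft_force: [-1.0, 0.0, 0.1]
width: 24.4
grasp_force: 0.0
```

Scaled: -25 mm is -0.125, -20 mm is -0.1, -0.1 rad is -0.0159.

```bash
python3 jog.py '[{}, {}, {}]'; python3 jog.py '[{"d": [0, 0, -0.025]}, {"d": [0, 0, -0.075]}, {"d": [0, 0, -0.1]}, {"d": [0, 0, -0.125]}, {"d": [0, 0, -0.125]}]';python3 jog.py '[{"d": [0, 0, -0.125]}, {"d": [0, 0, -0.125]}, {"d": [0, 0, -0.125], "r": [0, 0, -0.0159]}, {"d": [0, 0, -0.125], "r": [0, 0, -0.0159]}, {"d": [0, 0, -0.05], "r": [0, 0, -0.0127]}]'
python3 - <<'E'
import sys
from to import to
import numpy as np
# box frame -> world
th=-0.034;o=np.array([550.5,290.6]);R=np.array([[np.cos(th),-np.sin(th)],[np.sin(th),np.cos(th)]])
for p in [(1,72),(1,-105)]: print(R@p+o); to(*(R@p+o),175,-92)
E
```

```text
t: 4.2
ee_pos: [472.1, -281.1, 58.3]
orientation: [-3.1, 0.507, 0.0]
ft_force: [0.8, -0.0, -0.7]
width: 21.9
grasp_force: 30.0
t: 4.62
ee_pos: [471.4, -280.7, 148.9]
orientation: [-3.1, 0.507, 0.003]
ft_force: [0.1, -0.7, -2.7]
width: 21.9
grasp_force: 30.0
t: 5.03
ee_pos: [473.0, -281.7, 261.9]
orientation: [3.139, -0.061, 0.006]
ft_force: [0.9, -0.0, -2.4]
width: 21.6
grasp_force: 30.0
[553.94695043 362.52439456]
now [ 473.  -281.7  261.9] yaw_y -92.2 tilt [ 0.004 -0.002 -1.   ] q [-0.56  0.29  1.78 -0.    1.07  1.05] w 21.6 rz -0.004
before rot [  55.4 -647.    85.8] after rot [  58.1 -646.8   85.8]
[547.93010984 185.6266907 ]
now [ 473.  -281.7  261.9] yaw_y -92.2 tilt [ 0.004 -0.002 -1.   ] q [-0.56  0.29  1.78 -0.    1.07  1.05] w 21.6 rz -0.004
before rot [  56.3 -470.    86.2] after rot [  58.3 -469.8   86.2]
```

Scaled: -27 mm is -0.135, -18 mm is -0.09.

```bash
python3 jog.py '[{"d": [0, -0.04, 0]}, {"d": [0.01, -0.09, 0]}, {"d": [0.01, -0.135, 0]}, {"d": [0.01, -0.135, 0]}, {"d": [0.015, -0.135, 0]}]'
python3 jog.py '[{"d": [0.01, -0.135, 0]}, {"d": [0.01, -0.135, 0]}, {"d": [0.015, -0.135, 0]}, {"d": [0.01, -0.135, 0]}, {"d": [0.01, -0.135, 0]}]'
python3 jog.py '[{"d": [0.01, -0.135, 0]}, {"d": [0.01, -0.135, 0]}, {"d": [0.015, -0.135, 0]}, {"d": [0.01, -0.135, 0]}, {"d": [0.01, -0.135, 0]}]' | head -2
python3 jog.py '[{"d": [0.01, -0.135, 0]}, {"d": [0.01, -0.135, 0]}, {"d": [0.015, -0.135, 0]}, {"d": [0.01, -0.135, 0]}, {"d": [0.01, -0.135, 0]}]' | head -2
python3 jog.py '[{"d": [0.01, -0.135, 0]}, {"d": [0.01, -0.135, 0]}, {"d": [0.015, -0.135, 0]}, {"d": [0.01, -0.135, 0]}, {"d": [0.01, -0.1, 0]}]' | head -2
python3 jog.py '[{"d": [0.005, -0.05, 0]}, {"d": [0, -0.025, 0]}, {}]'
python3 to.py 553.9 362.5 175 -92
```

```text
t: 5.45
ee_pos: [484.5, -172.8, 257.0]
orientation: [-3.14, 0.075, 0.004]
ft_force: [-0.2, -0.4, -3.3]
width: 21.5
grasp_force: 30.0
t: 5.87
ee_pos: [501.5, -38.4, 257.1]
orientation: [-3.14, 0.074, 0.004]
ft_force: [0.5, 0.2, -2.1]
width: 21.8
grasp_force: 30.0
t: 6.28
ee_pos: [518.4, 95.7, 257.0]
t: 6.7
ee_pos: [535.3, 229.9, 256.8]
t: 7.12
ee_pos: [552.0, 357.9, 256.5]
t: 7.37
ee_pos: [554.2, 371.1, 257.2]
orientation: [3.14, -0.07, -0.003]
ft_force: [0.2, -0.0, -2.8]
width: 21.9
grasp_force: 30.0
now [554.2 371.1 257.2] yaw_y -92.5 tilt [-0.002 -0.001 -1.   ] q [ 0.57  0.47  1.52 -0.    1.16  2.19] w 21.9 rz -0.009
before rot [ 0.3  8.5 82.2] after rot [ 0.2  8.5 82.2]
```

Scaled: 22 mm is 0.11, 20 mm is 0.1.

```bash
python3 jog.py '[{"d": [0, 0.02, 0.075]}, {"d": [0, 0, 0.11]}, {"d": [0, 0, 0.1]}, {"d": [0, 0, 0.075]}, {"d": [0, 0, 0.025]}]'
python3 jog.py '[{"d": [0, 0, 0.015]}, {"d": [0, 0, 0.015]}, {"d": [0, 0, 0.005]}, {}]'
python3 - <<'E'
from h import *
a=cam('side');b=cam('top')
x=cv2.resize(a['img'][240:400,140:340],(640,512),interpolation=cv2.INTER_CUBIC)[:300]
y=cv2.resize(b['img'][170:300,90:290],(640,416),interpolation=cv2.INTER_CUBIC)[:300]
cv2.imwrite('pics/c.png',np.vstack([x,y])[:,:,::-1])
E
```

```text
t: 7.78
ee_pos: [553.2, 364.3, 178.5]
orientation: [3.138, -0.072, -0.007]
ft_force: [-0.7, 0.2, -3.4]
width: 22.0
grasp_force: 30.0
t: 8.12
ee_pos: [555.2, 366.9, 175.1]
orientation: [-3.14, 0.07, -0.002]
ft_force: [-1.4, -1.2, -1.8]
width: 21.6
grasp_force: 30.0
```

View pics/c.png

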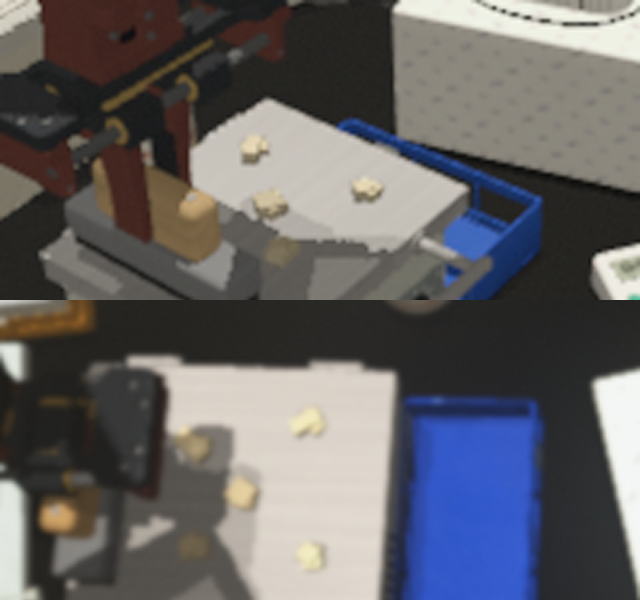

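Both views show the block level on the lid's left edge, with all five chips to its right. I'll lower the last few millimetres.

Scaled: 2 mm is 0.01.

```bash
python3 jog.py '[{"d": [0, 0, 0.01]}, {"d": [0, 0, 0.01]}, {}]'|sed -n '2p;4p';python3 jog.py '[{"d": [0, 0, 0.005]}, {}, {}]'|sed -n '2p;4p'
```

```text
ee_pos: [554.7, 366.8, 170.1]
ft_force: [-0.4, -0.7, -3.7]
ee_pos: [554.8, 366.8, 169.3]
ft_force: [-0.3, 0.2, -3.2]
```

Scaled: 9 mm is 0.045, 8 mm is 0.04.

```bash
python3 jog.py '[{"d": [0, 0.025, 0]}, {"d": [0, 0.04, 0]}, {"d": [0, 0.045, 0]}, {"d": [0, 0.045, 0]}, {"d": [0, 0.045, 0]}]'|sed -n '2p;4p';python3 jog.py '[{"d": [0, 0.045, 0]}, {"d": [0, 0.045, 0]}, {"d": [0, 0.045, 0]}, {"d": [0, 0.045, 0]}, {"d": [0, 0.045, 0]}]'|sed -n '2p;4p'; python3 to.py 547.9 185 169 -92
```

```text
ee_pos: [553.0, 325.6, 169.4]
ft_force: [-0.6, -0.2, -2.2]
ee_pos: [551.1, 281.0, 169.4]
ft_force: [0.3, -0.1, -3.0]
now [551.1 281.  169.4] yaw_y -92.5 tilt [ 0.  0. -1.] q [0.45 0.5  1.69 0.   0.95 2.07] w 22.1 rz -0.009
before rot [ 1.  96.   0.4] after rot [ 0.1 96.   0.4]
```

Scaled: 9 mm is 0.045, 8 mm is 0.04.

```bash
python3 jog.py '[{"d": [0, 0.045, 0]}, {"d": [0, 0.045, 0]}, {"d": [0, 0.045, 0]}, {"d": [0, 0.045, 0]}, {"d": [0, 0.04, 0]}]'|sed -n '2p;4p';python3 jog.py '[{"d": [0, 0.035, 0]}, {"d": [0, 0.035, 0]}, {"d": [0, 0.035, 0]}, {"d": [0, 0.035, 0]}, {"d": [0, 0.035, 0]}]'|sed -n '2p;4p'; python3 jog.py '[{"d": [0, 0.035, 0]}, {"d": [0, 0.035, 0]}, {"d": [0, 0.03, 0]}, {}, {}]'|sed -n '2p;4p'
python3 - <<'E'
from h import *
a=cam('side');b=cam('top')
x=cv2.resize(a['img'][240:400,140:340],(640,512),interpolation=cv2.INTER_CUBIC)[:300]
y=cv2.resize(b['img'][170:300,90:290],(640,416),interpolation=cv2.INTER_CUBIC)[:300]
cv2.imwrite('pics/c2.png',np.vstack([x,y])[:,:,::-1])
E
```

```text
ee_pos: [549.1, 237.0, 169.4]
ft_force: [0.7, 1.0, -2.9]
ee_pos: [547.6, 202.4, 169.4]
ft_force: [-0.0, -0.0, -2.9]
ee_pos: [546.8, 182.7, 169.4]
ft_force: [-0.0, 0.7, -3.1]
```

View pics/c2.png

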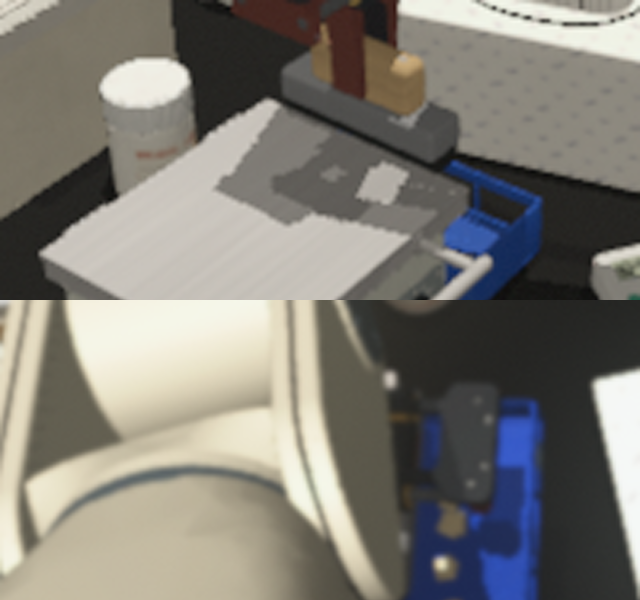

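The lid is clear of chips, and at least one shows in the tray at crop px (445,565). I'll carry the block back to its old spot and then check the tray.

Scaled: -25 mm is -0.125, -20 mm is -0.1.

```bash
python3 jog.py '[{"d": [0, 0, -0.05]}, {"d": [0, 0, -0.1]}, {"d": [0, 0, -0.125]}, {"d": [0, 0, -0.125]}, {"d": [0, 0, -0.05]}]'|sed -n '2p'
python3 jog.py '[{"d": [0, 0.05, 0]}, {"d": [-0.01, 0.1, 0]}, {"d": [-0.015, 0.135, 0]}, {"d": [-0.02, 0.135, 0]}, {"d": [-0.02, 0.135, 0]}]'|sed -n '2p'
python3 jog.py '[{"d": [-0.02, 0.135, 0]}, {"d": [-0.02, 0.135, 0]}, {"d": [-0.02, 0.135, 0]}, {"d": [-0.02, 0.135, 0]}, {"d": [-0.02, 0.135, 0]}]'|sed -n '2p'
python3 jog.py '[{"d": [-0.02, 0.135, 0]}, {"d": [-0.02, 0.135, 0]}, {"d": [-0.02, 0.135, 0]}, {"d": [-0.02, 0.135, 0]}, {"d": [-0.02, 0.1, 0]}]'|sed -n '2p'
python3 jog.py '[{"d": [-0.015, 0.1, 0]}, {"d": [-0.01, 0.1, 0]}, {"d": [-0.01, 0.05, 0]}, {}]'|sed -n '2p'
python3 to.py 471 -281 59 -92
python3 - <<'E'
from h import *
b=cam('top');im=b['img'];hsv=cv2.cvtColor(im,cv2.COLOR_RGB2HSV)
m=cv2.inRange(hsv,(12,30,130),(40,255,255)); m[:,:105]=0;m[:,275:]=0;m[:185]=0;m[290:]=0
for c in cv2.findContours(m,cv2.RETR_EXTERNAL,cv2.CHAIN_APPROX_NONE)[0]: print(c[:,0].mean(0),cv2.contourArea(c),ray(b,*c[:,0].mean(0),9)[:2])
y=cv2.resize(b['img'][180:300,100:280],(720,480),interpolation=cv2.INTER_CUBIC)
cv2.imwrite('pics/c3.png',y[:,:,::-1])
E
```

```text
ee_pos: [548.3, 183.9, 263.5]
ee_pos: [527.4, 71.2, 257.8]
ee_pos: [501.3, -62.8, 258.0]
ee_pos: [475.7, -190.2, 258.0]
ee_pos: [466.9, -239.4, 258.3]
now [ 466.9 -239.4  258.3] yaw_y -92.7 tilt [-0.002  0.    -1.   ] q [-0.5   0.26  1.83 -0.    1.05  1.12] w 21.7 rz -0.012
before rot [  6.4  41.4 199.3] after rot [  5.9  41.5 199.3]
[230.2 266.8] 16.5 [483.24626565 168.30896791]
[229.54545455 255.45454545] 1.5 [509.05479473 170.54307588]
[227.66666667 230.66666667] 0.5 [566.24244522 176.51834493]
[231.725 233.725] 29.0 [559.07709902 167.04157666]
[230. 220.] 0.0 [591.15163512 171.91616203]
[234.1875 220.125 ] 6.0 [590.80299232 162.29967557]
```

View pics/c3.png

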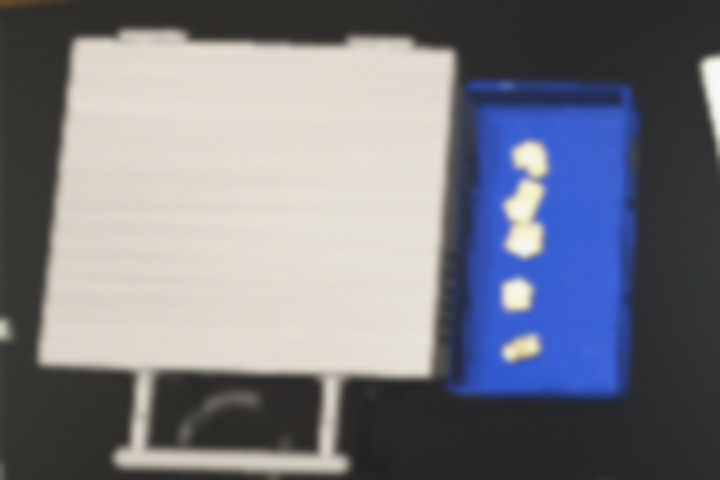

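All five chips lie in the tray, in a column at crop px x~520, y 155-350. Next I'll set the block down.

Scaled: 25 mm is 0.125, 20 mm is 0.1.

```bash
python3 jog.py '[{"d": [0.015, 0.06, 0.075]}, {"d": [0.015, 0.06, 0.1]}, {"d": [0.015, 0.06, 0.125]}, {"d": [0.01, 0.03, 0.125]}, {"d": [0.005, 0, 0.125]}]'|sed -n '2p'
python3 jog.py '[{"d": [0, 0, 0.125]}, {"d": [0, 0, 0.1]}, {"d": [0, 0, 0.075]}, {"d": [0, 0, 0.04]}, {"d": [0, 0, 0.02]}]'|sed -n '2p'
python3 jog.py '[{"d": [0, 0, 0.01]}, {}]'|sed -n '2p;4p'
```

```text
ee_pos: [478.7, -280.3, 148.3]
ee_pos: [477.7, -279.0, 76.0]
ee_pos: [478.6, -280.1, 75.7]
ft_force: [0.0, -0.3, -3.0]
```

```bash
python3 jog.py '[{"d": [0, 0, 0.03]}, {"d": [0, 0, 0.025]}, {"d": [0, 0, 0.01]}, {"d": [0, 0, 0.005]}, {}]'|sed -n '2p;4p'
python3 jog.py '[{"d": [0, 0, 0.005]}, {"d": [0, 0, 0.005]}, {}]'|sed -n '2p;4p'
```

```text
ee_pos: [478.1, -280.4, 61.2]
ft_force: [-0.8, 0.2, -2.1]
ee_pos: [478.2, -280.4, 59.3]
ft_force: [-0.4, 0.6, -2.8]
```

Scaled: 0.8 mm is 0.004, 0.5 mm is 0.0025.

```bash
python3 jog.py '[{"d": [0, 0, 0.004]}, {"d": [0, 0, 0.0025]}, {}]'|sed -n '2p;4p'
python3 jog.py '[{}, {}, {}, {}, {}]' 80
python3 jog.py '[{}, {}, {}, {}, {}]'
python3 jog.py '[{"d": [0, 0, -0.05]}, {"d": [0, 0, -0.1]}, {"d": [0, 0, -0.125]}, {"d": [0, 0, -0.125]}, {"d": [0, 0, -0.125]}]'|sed -n '2p'
python3 jog.py '[{"d": [0, 0, -0.125]}, {"d": [0, 0, -0.125]}, {"d": [0, 0, -0.125]}, {"d": [0, 0, -0.1]}, {}]'|sed -n '2p'
python3 - <<'E'
from h import *
d=cam('wrist');y=d['img']
cv2.imwrite('pics/c4.png',cv2.resize(y,(400,300))[:,:,::-1])
E
python3 to.py 415.6 295.2 180 178
```

```text
ee_pos: [478.3, -280.5, 58.3]
ft_force: [-0.8, 0.6, 1.2]
t: 15.28
ee_pos: [478.2, -280.4, 58.1]
orientation: [3.141, -0.069, 0.0]
ft_force: [-0.6, -0.1, -0.4]
width: 51.8
grasp_force: 0.0
t: 15.7
ee_pos: [478.2, -280.4, 58.1]
orientation: [-3.141, 0.069, 0.0]
ft_force: [-0.8, -0.5, -0.3]
width: 80.1
grasp_force: 0.0
ee_pos: [478.0, -280.3, 164.8]
ee_pos: [480.1, -281.5, 263.2]
now [ 479.2 -281.   260.9] yaw_y -92.5 tilt [ 0.004 -0.003 -1.   ] q [-0.55  0.3   1.77  0.    1.07  1.06] w 80.0 rz 1.561
before rot [ -89.4 -573.    79.1] after rot [-573.8   84.    79.1]
```

View pics/c4.png

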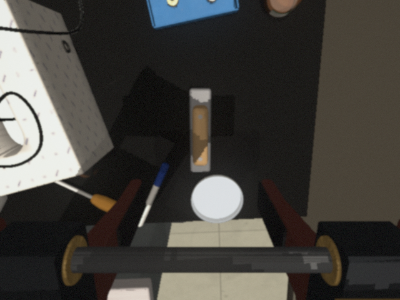

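The block stands upright and let go at px (200,130). Now I'll turn the tool and travel to the bar.

Scaled: -0.12 rad is -0.0191.

```bash
python3 jog.py '[{"r": [0, 0, -0.0191]}, {"r": [0, 0, -0.0191]}, {"r": [0, 0, -0.0191]}, {"r": [0, 0, -0.0191]}, {"r": [0, 0, -0.0191]}]' 44 >/dev/null
python3 jog.py '[{"r": [0, 0, -0.0191]}, {"r": [0, 0, -0.0191]}, {"r": [0, 0, -0.0191]}, {"r": [0, 0, -0.0191]}, {"r": [0, 0, -0.0191]}]'>/dev/null
python3 jog.py '[{"r": [0, 0, -0.0191]}, {"r": [0, 0, -0.0191]}, {"r": [0, 0, -0.0191]}, {"d": [0.05, 0, 0]}, {"d": [0.1, -0.01, 0]}]'|sed -n '2p'
python3 jog.py '[{"d": [0.15, -0.02, 0]}, {"d": [0.15, -0.025, 0]}, {"d": [0.15, -0.025, 0]}, {"d": [0.15, -0.025, 0]}, {"d": [0.15, -0.025, 0]}]'|sed -n '2p'
python3 jog.py '[{"d": [0.15, -0.02, 0]}, {"d": [0.15, -0.025, 0]}, {"d": [0.15, -0.025, 0]}, {"d": [0.15, -0.025, 0]}, {"d": [0.15, -0.025, 0]}]'|sed -n '2p'
python3 jog.py '[{"d": [0.15, -0.02, 0]}, {"d": [0.15, -0.025, 0]}, {"d": [0.15, -0.025, 0]}, {"d": [0.15, -0.025, 0]}, {"d": [0.15, -0.025, 0]}]'|sed -n '2p'
python3 jog.py '[{"d": [0.1, -0.01, 0]}, {"d": [0.1, 0, 0]}, {"d": [0.05, 0, 0]}, {}]'|sed -n '2p'
python3 to.py 415.6 295.2 180 -2
```

```text
ee_pos: [477.5, -250.6, 257.1]
ee_pos: [460.9, -97.2, 257.3]
ee_pos: [445.0, 53.7, 257.4]
ee_pos: [429.1, 204.5, 257.4]
ee_pos: [430.8, 254.5, 257.5]
now [430.8 254.5 257.5] yaw_y -3.2 tilt [-0.001 -0.    -1.   ] q [0.51 0.22 1.89 0.   1.04 0.56] w 43.9 rz -0.02
before rot [ 39.8 -17.3  77.5] after rot [ 40.2 -16.5  77.5]
```

Scaled: 15 mm is 0.075, 14 mm is 0.07, -0.02 rad is -0.0032.

```bash
python3 jog.py '[{"d": [0.06, -0.025, 0.06], "r": [0, 0, -0.0032]}, {"d": [0.07, -0.03, 0.075]}, {"d": [0.06, -0.025, 0.075]}, {"d": [0.01, -0.005, 0.06]}, {}]'|sed -n '2p'
python3 to.py 415.6 295.2 100 -2
python3 - <<'E'
from h import *
import pickle
d=cam('wrist');save(d,'w2.png');pickle.dump(d,open('w2.pkl','wb'))
print(proj(d,(415.6,295.2,100)),proj(d,(413.7,240,100)),proj(d,(417.5,350,100)))
cv2.imwrite('pics/w2.png',cv2.resize(d['img'],(480,360))[:,:,::-1])
E
```

```text
ee_pos: [414.2, 292.2, 201.6]
now [414.2 292.2 201.6] yaw_y -2.1 tilt [-0.004 -0.003 -1.   ] q [ 0.59  0.31  1.92 -0.    0.92  0.63] w 44.2 rz -0.001
before rot [  3.3   1.7 101.6] after rot [  3.3   1.7 101.6]
(np.float64(323.7543434658147), np.float64(243.77103680572324)) (np.float64(323.8319460167427), np.float64(321.07292485594485)) (np.float64(323.68964263319697), np.float64(156.32814345658593))
```

View pics/w2.png

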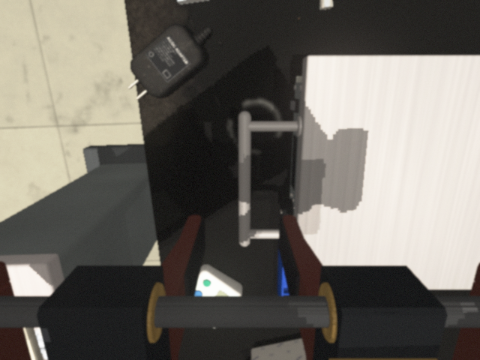

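The wrist view shows the bar upright at u≈244 (full-frame 325), v 113-245. That is within about 1 mm of the predicted position, so I'll descend straddling it.

Scaled: 22 mm is 0.11, 20 mm is 0.1.

```bash
python3 jog.py '[{"d": [0.015, 0.01, 0.075]}, {"d": [0, 0, 0.11]}, {"d": [0, 0, 0.11]}, {"d": [0, 0, 0.1]}, {"d": [0, 0, 0.05]}]'|sed -n '2p;4p'
python3 jog.py '[{"d": [0, 0, 0.04]}, {"d": [0, 0, 0.02]}, {}]'|sed -n '2p;4p'
python3 to.py 415.6 295.2 99 -2
```

```text
ee_pos: [417.9, 295.2, 113.9]
ft_force: [-0.4, -0.6, 1.0]
ee_pos: [418.4, 296.3, 103.1]
ft_force: [1.0, -0.6, 0.9]
now [418.4 296.3 103.1] yaw_y -2.0 tilt [-0. -0. -1.] q [ 0.59  0.47  1.96 -0.    0.71  0.63] w 43.8 rz -0.001
before rot [-1.2 -2.8  4.1] after rot [-1.2 -2.8  4.1]
```

Scaled: 3 mm is 0.015, -2.5 mm is -0.0125.

```bash
python3 jog.py '[{"d": [0, -0.0125, 0.015]}, {"d": [0, 0, 0.005]}, {}]'|sed -n '2p'
python3 jog.py '[{}, {}, {}, {}, {}]' 2 >/dev/null
python3 jog.py '[{}, {}, {}, {}]'
```

```text
ee_pos: [415.8, 296.8, 99.5]
t: 21.55
ee_pos: [416.2, 296.7, 99.2]
orientation: [2.26, 2.182, 0.001]
ft_force: [3.6, -1.3, -1.4]
width: 9.3
grasp_force: 30.0
```

Units first: shifts go in shares of 20 cm and turns go in shares of 2 pi rad. So -9.6 mm is -0.048, -9.5 mm is -0.0475.

```bash
python3 jog.py '[{"d": [0, 0.0005, -0.025]}, {"d": [0, 0.001, -0.048]}, {"d": [0, 0.003, -0.048]}, {"d": [0, 0.005, -0.048]}, {"d": [0, 0.0075, -0.0475]}]'
python3 jog.py '[{"d": [0, 0.01, -0.047]}, {"d": [0, 0.012, -0.0465]}, {"d": [0, 0.0135, -0.046]}, {"d": [0, 0.0165, -0.045]}, {"d": [0, 0.018, -0.0445]}]'
python3 - <<'E'
from h import *
o=ctrl.get_obs();print(np.round(o['ee_pos'],1),o['ft_force'])
E
```

```text
t: 21.97
ee_pos: [419.8, 296.5, 142.8]
orientation: [2.259, 2.182, 0.001]
ft_force: [9.6, -2.6, -6.0]
width: 8.8
grasp_force: 30.0
t: 22.38
ee_pos: [433.1, 295.9, 188.3]
orientation: [-2.26, -2.182, 0.001]
ft_force: [3.5, 0.5, -6.3]
width: 9.2
grasp_force: 30.0
[433.1 295.9 188.3] [ 3.48965663  0.46805643 -6.34194693]
```

Scaled: -8.4 mm is -0.042, -8.2 mm is -0.041.

```bash
python3 jog.py '[{"d": [0, 0.0185, -0.042]}, {"d": [0, 0.0205, -0.041]}, {"d": [0, 0.022, -0.0405]}, {"d": [0, 0.024, -0.0395]}, {"d": [0, 0.0255, -0.0385]}]'|sed -n '2p;4,6p'
python3 jog.py '[{"d": [0, 0.027, -0.037]}, {"d": [0, 0.0285, -0.036]}, {"d": [0, 0.03, -0.035]}, {"d": [0, 0.0315, -0.0335]}, {"d": [0, 0.033, -0.032]}]'|sed -n '2p;4,6p'
python3 - <<'E'
from h import *
o=ctrl.get_obs();p=o['ee_pos'];h=np.array([635.5,0,104]);z=p[2]-104
print(p,'phi from z',np.degrees(np.arcsin(z/220)),'from atan',np.degrees(np.arctan2(z+0.8,636.2-p[0])),np.hypot(z+.8,636.2-p[0]))
E
```

```text
ee_pos: [454.7, 295.1, 228.9]
ft_force: [-1.8, 0.1, -3.5]
width: 9.0
grasp_force: 30.0
ee_pos: [483.8, 294.1, 264.1]
ft_force: [-10.4, -1.2, 6.3]
width: 9.2
grasp_force: 30.0
[483.80868396 294.06953896 264.11252111] phi from z 46.700954847027695 from atan 46.55794055960792 221.621191798596
```

Scaled: 7.5 mm is 0.0375, 7.3 mm is 0.0365.

```bash
python3 jog.py '[{"d": [0, 0.034, -0.03]}, {"d": [0, 0.0355, -0.0285]}, {"d": [0, 0.0365, -0.027]}, {"d": [0, 0.0375, -0.0255]}, {"d": [0, 0.0315, -0.02]}]'|sed -n '2p;4,6p'
python3 jog.py '[{}, {}, {}]'|sed -n '2p;4,6p'
python3 - <<'E'
from h import *
o=ctrl.get_obs();p=o['ee_pos'];z=p[2]-104
print(p,'phi from z',np.degrees(np.arcsin(z/220)),'atan',np.degrees(np.arctan2(z+0.8,636.2-p[0])),np.hypot(z+.8,636.2-p[0]))
d=cam('side')
for th in (55,60,65):
    a=np.radians(th-1.04); X=np.array([85-220*np.cos(a),104+220*np.sin(a)])
    c,s=np.cos(-.034),np.sin(-.034)
    for y in (55,):
        P=(550.5+c*X[0]-s*y,290.6+s*X[0]+c*y,X[1]); print(th,np.round(P),np.round(proj(d,P)))
cv2.imwrite('pics/f.png',cv2.resize(d['img'][180:420,120:440],(640,480))[:,:,::-1])
E
```

```text
ee_pos: [519.5, 292.9, 291.6]
ft_force: [-10.3, -1.1, 9.8]
width: 8.8
grasp_force: 30.0
ee_pos: [519.6, 292.8, 291.5]
ft_force: [-9.7, -2.4, 9.9]
width: 9.2
grasp_force: 30.0
[519.56603544 292.81506585 291.53739442] phi from z 58.47835347548037 atan 58.230811021370926 221.52755094010047
55 [508. 347. 282.] [209. 253.]
60 [524. 347. 292.] [202. 245.]
65 [541. 346. 302.] [194. 237.]
```

View pics/f.png

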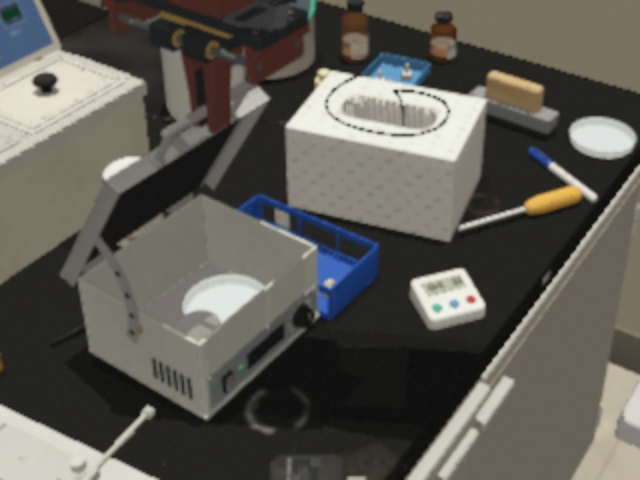

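The side view shows the lid held open by the bar. Its end is at crop px (~165,132), against (164,130) predicted for 60°. The block stands upright, so I'll hand the job in.

```bash
python3 -c "
from workcell import ctrl
print(ctrl.close_job())"
```

```text
the job is handed in; nothing more can be done
None
```

I swept all five chips into the tray, stood the block upright on the worktop, and handed the job in with the gripper holding the lid by its bar at about 59–60° open; the verdict was not shown.

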